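Twist the cap off the spares jar in the pit clamp

ROBOT

A 6-joint arm with a two-finger parallel gripper is mounted at the origin on the work surface. World frame = base frame: x ahead of the robot, y to its left, z up, the work surface at z = 0. Lengths are in m, angles in rad, forces in N, time in s.
With the tool pointing down it reaches from about 0.35 to 0.875 m from the base axis. Payload 4.2 kg.
Tool frame: the origin (TCP) lies on the centre line of the jaws, within the pads' length; the fingertips stand 25 mm ahead of it and the grasp point (between the pads) lies 6 mm ahead of it; z points along the fingers, y is the direction in which the jaws open and shut (so a half turn about z gives the same grasp; the last joint's range is limited). The gripper opens to 87 mm and grips with 3 to 60 N. Pads are 19 mm wide; open, the fingers measure 117 mm over their backs; the gripper's body (75 mm by 190 mm) begins 51 mm behind the grasp point.
Start: joints at [-0.895, 0.385, 0.008, 0, -1.194, -0.259], TCP at [0.253, -0.571, 0.248] pointing down, gripper open.
Joint ranges: [-3.14, 3.14], [-1.21, 2.06], [-1.07, 1.41], [-3.16, 2.05], [-2.99, -0.16], [-3.1, 3.1]. Speed limits (rad/s): [2.79, 2.79, 3.14, 3.14, 3.14, 3.14].

INTERFACE

Orientations are given as a unit quaternion [w, x, y, z].
In Python, from plant import r gives the robot as it stands. Calls block until the motion is done:
- r.movep(position, orientation): joint-space move of the TCP to a pose.
- r.move_straight(position, ori=None, vel=0.15): straight line of the TCP; ori=None keeps the orientation; vel is the mean speed in m/s.
- r.goto_joints(angles): joint-space move.
- r.set_gripper(opening, grasp_force=None): finger opening in m; grasp_force is the grip in N (None keeps the last); returns when the fingers have stopped.
- r.dwell(seconds).
- r.inverse_kinematics(position, orientation): joint angles nearest the present ones, or None.
- r.camera(name): name is "scene" or "side" or "wrist"; returns a dict with "img" (420x560x3 uint8, red, green, blue), "fx", "fy", "cx", "cy" (pixels), "rvec" (rotation vector, rad) and "tvec" (3), from world to camera coordinates, as OpenCV has them. Camera axes: x right, y down, z forward; pixel columns grow to the right and rows downward; lengths in m; the calibration is good to about 2 mm. A picture is of the moment at which its call begins. There is no depth.
A pose or a line that the arm cannot do raises r.IKError and nothing moves.
- r.finish_job(): hands the job in, once; it reports no verdict.
Trained networks look in a picture, given as the dict that the camera call returned (one of the last four; its "shot" number tells which), for a name from the list of things; names that differ only in an ending like _2 or _b are one class to them, and where a whole thing is asked for, a point or a joint stands for the part that bears it (a point fixed in the world has none). Each returns a list of dicts, best first, with "p" (0 to 1); they miss things now and then, are a little off and sometimes report something else, mostly with a low value. They report only what shows in the picture. A call takes as long as a camera call. They do not tell look-alikes from the thing itself.
- r.recognise(query, picture): "point" ([x, y, z] in m, in world coordinates, good to about 4 mm: the middle of the surface that is visible of it).
Readings, each from a call of its own:
- r.read_t(): time.
- r.read_qpos(): joint angles.
- r.read_joint_velocities(): joint speeds.
- r.read_joint_efforts(): joint torques, N m.
- r.read_tcp_pos(): TCP position.
- r.read_eef_rot(): TCP orientation.
- r.read_wrist_force(): force on the tool from outside, world axes, zero at the start.
- r.read_torque(): the same for the moment, N m.
- r.read_opening(): finger opening in m.
Only numpy, scipy, OpenCV 4.12 (cv2) and the standard library are available. Lean on these libraries where they do the work, as an engineer would, in place of code of your own. Each camera call takes 0.05 s, during which the arm holds its last target.

TASK

A wheel rim has been left on top of the capped spares jar that the cast-iron clamp braces: lift the rim off, set it down flat in the shallow grey tray without dropping it, and let go of it. Then unscrew the jar's cap anticlockwise until its lugs let go, without pulling the jar up out of the clamp, lift the cap straight up and finish still holding it level, about 2 cm above the jar's mouth. Leave the other parts on the board where they lie.

Things in the scene. Friction and masses are not known exactly. Their poses are not given: they have to be found in the camera images.
- rim_center (a point): Polished aluminium wheel rim, a ring open at the top with a spoked disc at the bottom: outer diameter 58 mm, height 34 mm, wall 3 mm, 45 g. The point is its centre, 17 mm above its underside; z is its axis. At the start it lies loose on top of the jar's cap, up to 3 mm off centre, so it overhangs the cap by at least 2 mm.
- cap_center (a point): Round black plastic cap of the jar, diameter 48 mm, ribbed straight sides, height 24 mm, 60 g. The point is its centre, 12 mm below its flat top; z is up its axis, x points to the middle of one of its two inner lugs. Screwed on, the point is 2 mm below the mouth point, with 16 mm of bare neck between the cap's lower edge and the jar's shoulder.
- cap_lug (a point): A lug inside the cap, on its x axis, 8 mm below cap_center (a second is opposite; each 50 degrees wide). As on a jam jar, they hook under two 80-degree lugs of the neck, pressed up by a sprung seal (12 N): turning takes 0.1 to 0.3 N m, and the cap stays where it is left. Anticlockwise from above unscrews; clockwise soon meets a stop.
- neck_lug (a point): A lug of the jar's neck, on the jar's x axis, 6 mm below the mouth. The cap is free when its x axis is 70 to 110 degrees anticlockwise of the jar's (a stop comes at about 113). It starts 0 to 23 degrees anticlockwise, so an 80-degree anticlockwise turn always frees it; the seal then pushes it up 5 mm if it may rise. Before that, pulling up lifts the jar.
- jar_mouth (a point): Centre of the top edge of the jar's neck (diameter 27 mm, 39 mm over its lugs), 90 mm above the jar's underside; z up, x towards one neck lug. The jar is a grey square metal one, 60 x 60 mm, 60 mm high to its shoulder, 0.4 to 0.65 kg. The round seal plate (22 mm) stands 6 mm above the mouth with the cap on, 11 mm with it off.
- clamp: Cast-iron clamp fixed to the board, base 100 x 124 x 12 mm, jaws 36 mm higher than the base on its +y and -y sides, with a screw and cross-bar out to 77 mm on its +y side. Origin: centre of its underside, on the board. The jar stands loose in its square nest, 12 mm up; the nest keeps it from turning (2 degrees of play) but not from being lifted out.
- tray_in (a point): Shallow square grey plastic tray fixed to the board, 140 x 140 mm outside, 14 mm high, walls 4 mm. The point is the centre of its inner floor.
- gear_center (a point): White nylon idler gear lying flat, diameter 32 mm, height 13 mm at its hub; centre. To be left alone.
- gearbox_center (a point): Faded yellow plastic gearbox shell, 60 x 85 x 45 mm; point on its middle, 18 mm up. To be left alone.
- bumper_center (a point): Red plastic front bumper lying flat, about 150 mm long (x) and 22 mm high; near its middle. To be left alone.
- wrench_grip (a point): Steel wrench, 140 mm long, lying flat; a point on its handle. To be left alone.
- tyre_center (a point): Black rubber tyre lying flat, 80 mm in diameter, 30 mm high; centre. To be left alone.
Not all that is in view belongs to the job. There is more than one size of the part that bears tray_in; the job needs the smallest.

How it is judged:
By the outcome, as a careful person would: the job done as asked, in the order asked, and still so for the second after the job is handed in, while the arm keeps its last pose, push and grip.
It also fails if it takes over 58 s, if anything falls off the work surface, if the arm or the gripper's body presses on something with over 40 N, if the wrist force passes 120 N, or if a joint passes its speed limit or range.

## Working session

There is one attempt and no reset: what is moved stays moved. The work goes in short steps, each a Python script; the robot and the scene stay as the last script left them, time stands still between calls to the robot, and variables do not carry over. Pictures are saved under pics/ and viewed, and the job is handed in when it is done.

```bash
ls; mkdir -p pics; python3 - <<'E'
from plant import r
import cv2
print(r.read_t(), r.read_tcp_pos(), r.read_eef_rot())
for n in ["scene","side"]:
    c=r.camera(n); cv2.imwrite(f"pics/{n}0.png",c["img"][:,:,::-1])
    print(n,c["fx"],c["cx"],c["cy"],c["rvec"],c["tvec"])
    for q in ["rim_center","cap_center","clamp","tray_in","jar_mouth"]:
        print(q,[( [round(float(v),4) for v in d["point"]],round(d["p"],2)) for d in r.recognise(q,c)])
print(r.read_t())
E
```

```text
pics
0.0 [ 0.25281785 -0.57096272  0.24646396] [-2.69823247e-04 -2.06803927e-01  9.78381791e-01  1.06456441e-03]
scene 412.04451785161 278.6585426921808 212.78855340776994 [ 2.14065348  1.44003412 -0.45841056] [-0.21268601 -0.33673538  1.45177451]
rim_center [([0.5334, -0.1779, 0.0624], 0.62), ([0.509, -0.1762, 0.1267], 0.57), ([0.4999, -0.3887, 0.015], 0.16)]
cap_center [([0.5239, -0.1772, 0.0966], 0.56)]
clamp [([0.5395, -0.1836, 0.03], 0.71), ([0.5374, -0.1801, 0.0694], 0.25)]
tray_in [([0.2959, 0.1806, 0.0069], 0.83), ([0.2738, -0.2191, 0.0021], 0.76), ([0.5363, 0.1559, -0.0021], 0.63)]
jar_mouth [([0.5378, -0.1784, 0.0705], 0.59)]
side 494.67820756930536 281.72882931578755 204.65020640857557 [ 0.64930804 -2.52386089  1.32021397] [0.46014559 0.22577146 1.01739376]
rim_center [([0.5113, -0.1662, 0.1319], 0.91)]
cap_center [([0.4985, -0.1545, 0.0999], 0.72)]
clamp [([0.4846, -0.1206, 0.0259], 0.74)]
tray_in [([0.2752, -0.2206, 0.0018], 0.94), ([0.5354, 0.1635, 0.006], 0.86), ([0.2917, 0.1858, 0.0058], 0.55)]
jar_mouth [([0.4975, -0.1565, 0.0681], 0.94)]
0.6
```

View pics/scene0.png

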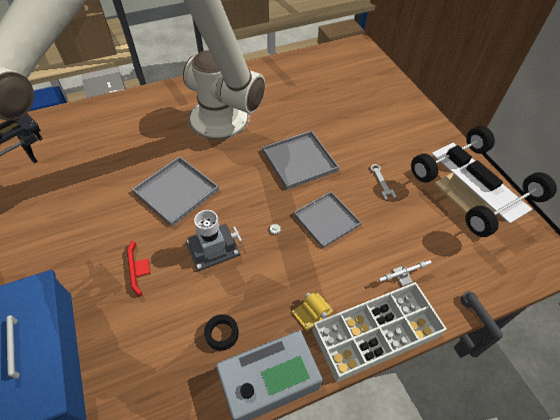

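View pics/side0.png

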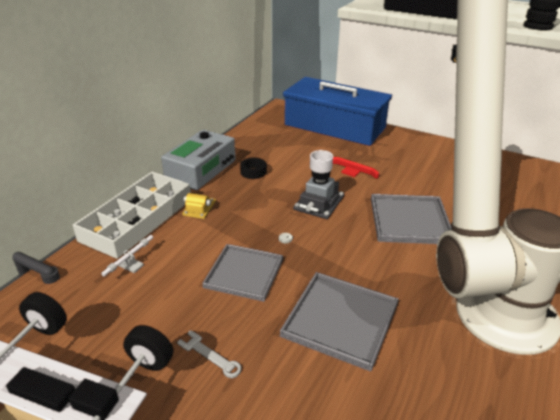

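The tray at scene pixel (326,219) looks smallest. I'll check the sizes numerically, and take a wrist view from above the jar.

```bash
cat > h.py <<'E'
from plant import r
import numpy as np, cv2
def q(yaw):  # tool down, tool x at world angle yaw(deg)
    a=np.radians(yaw)/2; return [0,float(np.cos(a)),float(np.sin(a)),0]
def ray(c,u,v):
    R,_=cv2.Rodrigues(np.array(c["rvec"],float)); t=np.array(c["tvec"],float)
    d=R.T@np.array([(u-c["cx"])/c["fx"],(v-c["cy"])/c["fy"],1]); o=-R.T@t; return o,d
def onz(c,u,v,z):
    o,d=ray(c,u,v); return o+d*(z-o[2])/d[2]
def proj(c,p):
    R,_=cv2.Rodrigues(np.array(c["rvec"],float)); x=R@np.array(p)+np.array(c["tvec"]); return c["fx"]*x[0]/x[2]+c["cx"],c["fy"]*x[1]/x[2]+c["cy"]
def save(c,n,crop=None):
    cv2.imwrite(f"pics/{n}.png",c["img"][:,:,::-1])
E
python3 - <<'E'
from h import *
c=r.camera("scene")
for nm,pts in dict(A=[(183,158),(218,186),(174,224),(133,191)],B=[(311,132),(339,165),(289,188),(262,150)],C=[(327,193),(360,220),(328,247),(293,216)]).items():
    P=np.array([onz(c,u,v,0.014)[:2] for u,v in pts]); print(nm,P.mean(0),[round(float(np.linalg.norm(P[i]-P[i-1])),3) for i in range(4)],np.degrees(np.arctan2(*(P[1]-P[0])[::-1])))
for y in (-180,-150,-120,-90,-60,-30,0,30,60,90,120,150):
    s=r.inverse_kinematics([0.51,-0.17,0.135],q(y)); print(y,None if s is None else np.round(s,2))
E
```

```text
A [ 0.27636361 -0.21386312] [0.189, 0.168, 0.18, 0.184] 24.296484131652743
B [0.29879812 0.18226308] [0.184, 0.17, 0.186, 0.181] 6.3827714912411855
C [0.54378787 0.15674427] [0.134, 0.132, 0.133, 0.14] 19.46864260193062
-180 [-0.02  0.35 -0.36  0.   -0.86 -1.55]
-150 [-0.02  0.35 -0.36  0.   -0.86 -1.03]
-120 [-0.02  0.35 -0.36  0.   -0.86 -0.5 ]
-90 [-0.02  0.35 -0.36  0.   -0.86  0.02]
-60 [-0.02  0.35 -0.36  0.   -0.86  0.54]
-30 [-0.02  0.35 -0.36  0.   -0.86  1.07]
0 [-0.02  0.35 -0.36  0.   -0.86  1.59]
30 [-0.02  0.35 -0.36  0.   -0.86  2.11]
60 [-0.02  0.35 -0.36  0.   -0.86  2.64]
90 None
120 [-0.02  0.35 -0.36  0.   -0.86 -2.6 ]
150 [-0.02  0.35 -0.36  0.   -0.86 -2.07]
```

```bash
python3 - <<'E'
from h import *
r.movep([0.51,-0.17,0.30],q(-130))
print(r.read_t(),r.read_tcp_pos())
c=r.camera("wrist"); save(c,"w1")
R,_=cv2.Rodrigues(np.array(c["rvec"])); print("cam",-R.T@c["tvec"],R[2])
for n in ["rim_center","cap_center"]: print(n,[(np.round(d["point"],4),round(d["p"],2)) for d in r.recognise(n,c)])
print(proj(c,[0.51,-0.17,.146]))
E
```

```text
2.4 [ 0.50977388 -0.17069922  0.29983368]
cam [ 0.46472962 -0.22292207  0.43671311] [ 0.16349355  0.19393207 -0.96729531]
rim_center [(array([ 0.5074, -0.1739,  0.1245]), 0.71)]
cap_center []
(np.float64(273.0777358509856), np.float64(201.22349324476212))
```

View pics/w1.png

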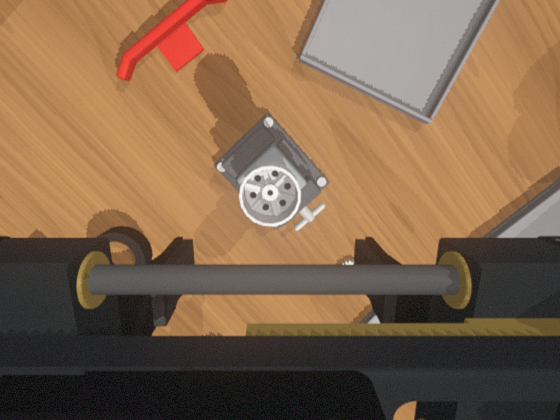

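Rim seen from above at about (270,195), radius about 31 px, on the clamped jar. Next, a fitted estimate.

```bash
python3 - <<'E'
from h import *
c=r.camera("wrist")
g=cv2.cvtColor(c["img"],cv2.COLOR_RGB2GRAY)
roi=np.zeros_like(g); roi[150:240,225:315]=255
m=((g>150)&(roi>0)).astype(np.uint8)
cs,_=cv2.findContours(m,cv2.RETR_EXTERNAL,cv2.CHAIN_APPROX_NONE)
k=max(cs,key=cv2.contourArea); print(cv2.boundingRect(k),cv2.minEnclosingCircle(k),cv2.fitEllipse(k))
(u,v),a,_=cv2.fitEllipse(k)
print("top",onz(c,u,v,.146), onz(c,u,v,.129))
o,d=ray(c,u,v); z=(o[2]-.146)/-d[2]; print("px radius expected at top",c["fx"]*.029/z, z)
img=cv2.resize(c["img"][140:260,210:340],None,fx=5,fy=5); 
cv2.imwrite("pics/w1z.png",img[:,:,::-1])
s=r.camera("scene"); cv2.imwrite("pics/s1z.png",cv2.resize(s["img"][190:290,150:270],None,fx=5,fy=5)[:,:,::-1])
for cc,n in ((s,"s"),):
    for p in ([.509,-.175,.146],[.509,-.175,.112]): print(proj(cc,p))
E
```

```text
(238, 157, 68, 71) ((271.7340393066406, 191.22340393066406), 36.03013229370117) ((270.90765380859375, 193.7607421875), (61.62605285644531, 67.90388488769531), 49.29848098754883)
top [ 0.50695341 -0.17684699  0.146     ] [ 0.50942387 -0.17414558  0.129     ]
px radius expected at top 31.330965484506756 0.29703392754253355
(np.float64(205.53819726882125), np.float64(218.0807873434268))
(np.float64(207.37212297803939), np.float64(225.7930449368386))
```

View pics/w1z.png

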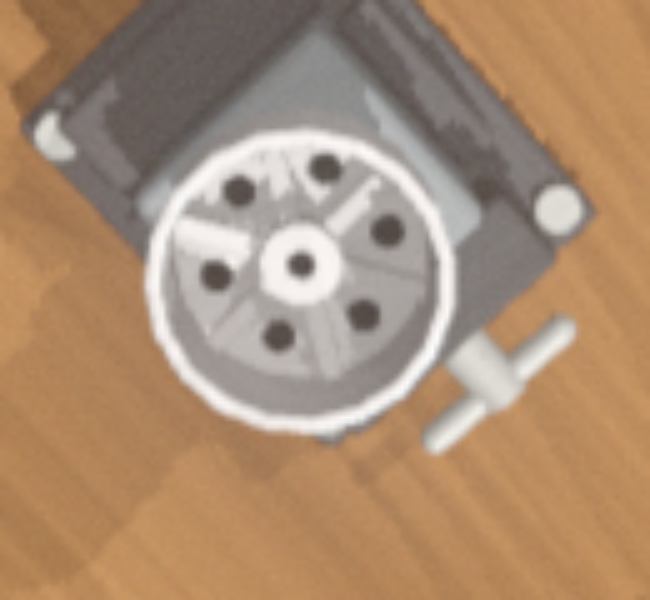

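View pics/s1z.png

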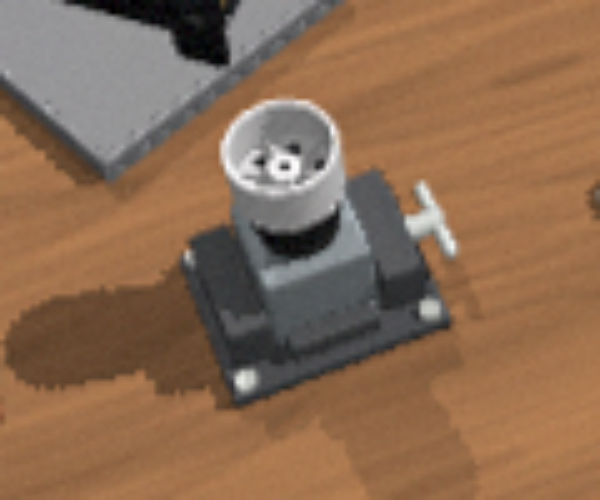

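Zoomed: rim top circle centre at wrist pixel (269.8,195.8), and scene pixel (206.0,219.2). I'll compute both positions and then grasp.

```bash
python3 - <<'E'
from h import *
c=r.camera("wrist"); s=r.camera("scene")
a=onz(c,269.8,195.8,.146); b=onz(s,206,219.2,.146); print(a,b)
o1,d1=ray(c,269.8,195.8);o2,d2=ray(s,206,219.2)
A=np.array([d1,-d2]).T; k=np.linalg.lstsq(A,o2-o1,rcond=None)[0]; print("tri",o1+d1*k[0],o2+d2*k[1])
p=(a*2+b)/3; p=p[:2]; print(p)
np.save("rim.npy",p)
r.move_straight([p[0],p[1],0.20],vel=0.15)
print(r.read_opening(), r.read_wrist_force())
c=r.camera("wrist"); save(c,"w2")
E
```

```text
[ 0.50907577 -0.17583639  0.146     ] [ 0.51268311 -0.17489953  0.146     ]
tri [ 0.50972146 -0.17515088  0.14176273] [ 0.50966526 -0.17459866  0.14184351]
[ 0.51027822 -0.1755241 ]
0.08723795079724316 [-0.26279218 -0.18058968  0.170364  ]
```

View pics/w2.png

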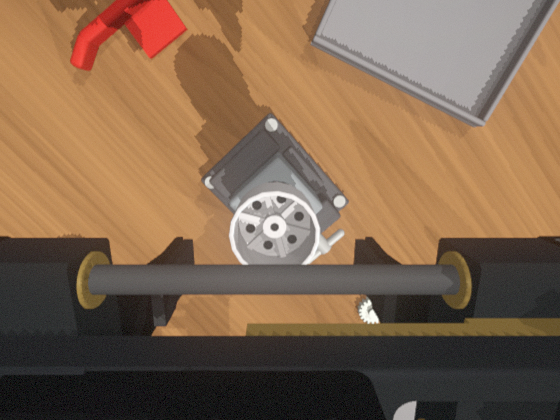

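Rim centred between the open jaws (~(275,230)). Descend and grip.

```bash
python3 - <<'E'
from h import *
p=np.load("rim.npy")
r.move_straight([p[0],p[1],0.141],vel=0.08)
print(r.read_wrist_force())
r.set_gripper(0.050,12)
print(r.read_t(),r.read_opening(),r.read_wrist_force(),r.read_tcp_pos())
r.move_straight([p[0],p[1],0.155],vel=0.05)
print(r.read_opening(),r.read_wrist_force())
c=r.camera("scene"); cv2.imwrite("pics/s2z.png",cv2.resize(c["img"][130:290,120:300],None,fx=4,fy=3.7)[:,:,::-1])
E
```

```text
[ 0.61138736 -0.26220003 -0.49948632]
5.125 0.05686067238280325 [0.03463018 0.7724126  0.567766  ] [ 0.51030934 -0.1755183   0.14110884]
0.056705437128535 [ 0.25938184 -0.1135049   0.09835215]
```

View pics/s2z.png

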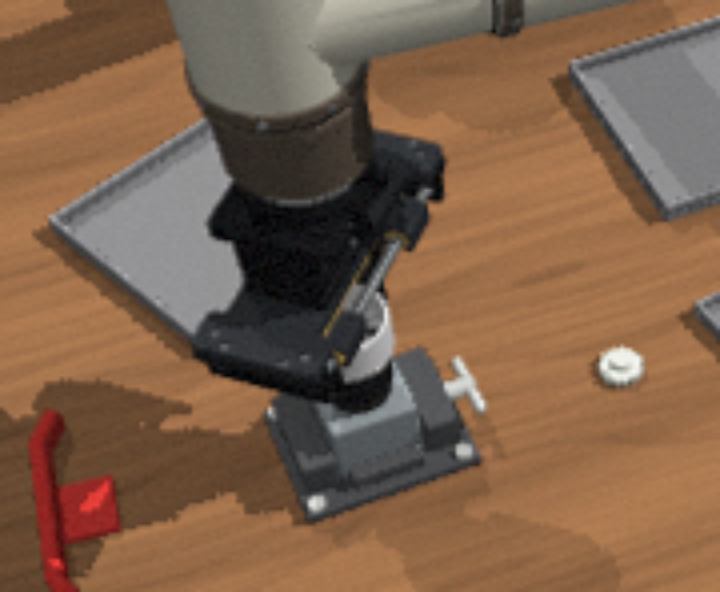

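Rim held (56.7 mm), clear of the cap. On to the tray.

```bash
python3 - <<'E'
from h import *
p=np.load("rim.npy")
r.move_straight([p[0],p[1],0.24],vel=0.2)
r.movep([0.54,0.157,0.20],q(-130))
print(r.read_t(),r.read_opening())
c=r.camera("wrist"); save(c,"w3")
for d in r.recognise("tray_in",c): print(d["point"],d["p"])
print(proj(c,[.54,.157,.004]))
E
```

```text
7.45 0.056952709475393964
[0.326, 0.1897, 0.0082] 0.94
[0.5186, 0.1407, 0.0029] 0.62
[0.5351, 0.1535, 0.1892] 0.51
(np.float64(273.4804202652023), np.float64(192.05867711296946))
```

View pics/w3.png

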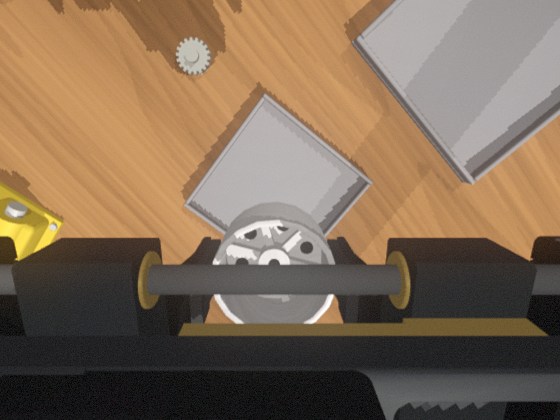

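Rim held; tray corners at (187,204), (264,97) and (370,183), so its middle is near (278,193), matching the target within a few mm. Lower until contact.

```bash
python3 - <<'E'
from h import *
c=r.camera("wrist"); m=(onz(c,187,204,.014)+onz(c,370,183,.014))/2; print(m, np.linalg.norm(onz(c,187,204,.014)-onz(c,370,183,.014)))
x,y=(m[0]+.54)/2,(m[1]+.157)/2
r.move_straight([x,y,0.045],vel=0.15)
f0=r.read_wrist_force(); print(f0)
z=.045
while z>.028:
    z-=.001; r.move_straight([x,y,z],vel=0.02); f=r.read_wrist_force()
    if f[2]-f0[2]>2: break
print(z,f,r.read_tcp_pos(),r.read_t())
c=r.camera("scene"); cv2.imwrite("pics/s3z.png",cv2.resize(c["img"][110:270,230:410],None,fx=4,fy=3.7)[:,:,::-1])
E
```

```text
[0.53670765 0.15920683 0.014     ] 0.1893868518685348
[ 0.30945897 -0.12822021 -1.11511382]
0.03199999999999999 [-2.05912984  0.49927028  6.54741421] [0.53848633 0.15819939 0.03294731] 12.0333
```

View pics/s3z.png

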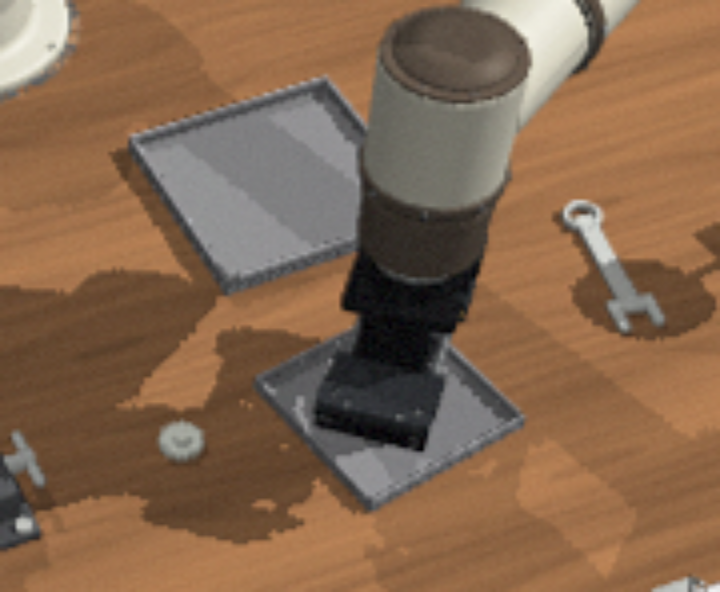

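Gripper over the smallest tray with 6.5 N contact on the floor. Release and go up.

```bash
python3 - <<'E'
from h import *
x,y,_=r.read_tcp_pos()
r.set_gripper(0.068); 
r.move_straight([x,y,0.10],vel=0.1)
r.set_gripper(0.085)
r.movep([0.51,-0.175,0.25],q(-130))
c=r.camera("wrist"); save(c,"w4")
s=r.camera("scene"); save(s,"s4")
print([(np.round(d["point"],4),round(d["p"],2)) for d in r.recognise("cap_center",c)])
print([(np.round(d["point"],4),round(d["p"],2)) for d in r.recognise("rim_center",s)])
print(r.read_t())
cv2.imwrite("pics/w4z.png",cv2.resize(c["img"][140:260,210:340],None,fx=5,fy=5)[:,:,::-1])
E
```

```text
[(array([ 0.5073, -0.1775,  0.1075]), 0.63), (array([0.5845, 0.2163, 0.0043]), 0.21)]
[(array([0.537 , 0.1569, 0.0185]), 0.81)]
15.6667
```

View pics/s4.png

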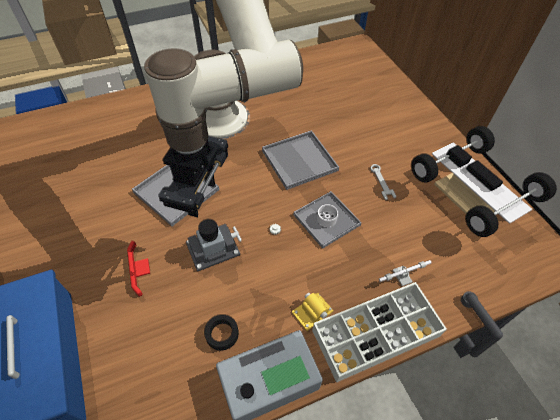

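View pics/w4z.png

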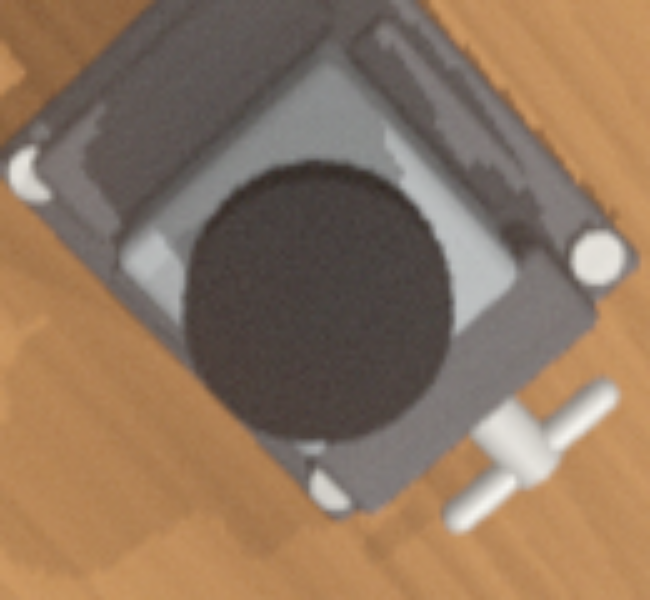

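Rim sits flat in the smallest tray (scene (327,213)). Cap: circle at wrist pixel ≈(273.4,201.0), radius ≈26.8. Measure, then probe-centre with gentle grips in two directions.

```bash
python3 - <<'E'
from h import *
c=r.camera("wrist"); s=r.camera("scene")
p=onz(c,273.4,201.0,.112); o,d=ray(c,273.4,201); print(p, c["fx"]*.024/((o[2]-.112)/-d[2]))
print(proj(s,p)); cv2.imwrite("pics/s5z.png",cv2.resize(s["img"][205:275,175:250],None,fx=8,fy=8)[:,:,::-1])
E
```

```text
[ 0.50744678 -0.17639032  0.112     ] 27.31937676348404
(np.float64(206.66958569868893), np.float64(225.49322715750552))
```

View pics/s5z.png

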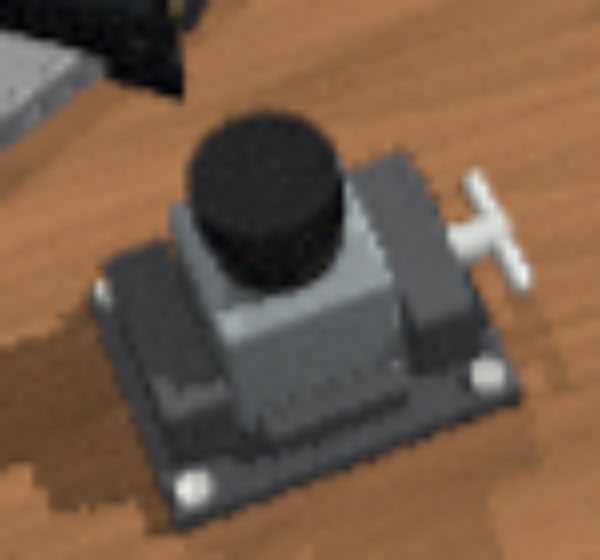

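```bash
python3 - <<'E'
from h import *
c=r.camera("wrist"); s=r.camera("scene")
a=onz(c,273.4,201.0,.112); b=onz(s,207.6,225.7,.112); p=(2*a+b)/3; print(a,b,p)
def probe(yaw,p):
    r.movep([p[0],p[1],0.15],q(yaw)); r.move_straight([p[0],p[1],0.109],vel=0.08)
    f0=r.read_wrist_force(); t0=r.read_torque()
    r.set_gripper(0.040,4); r.dwell(0.1)
    f=r.read_wrist_force(); yd=np.array([np.sin(np.radians(yaw)),-np.cos(np.radians(yaw)),0])
    print(yaw,"open",r.read_opening(),"dF",np.round(f-f0,2),"along y",(f-f0)@yd,"tcp",np.round(r.read_tcp_pos(),4),np.round(r.read_torque()-t0,3))
probe(-55,p)
c=r.camera("wrist"); save(c,"w6")
print(r.read_t()); np.save("cap.npy",p[:2])
E
```

```text
[ 0.50750731 -0.17660188  0.112     ] [ 0.5089418  -0.17438296  0.112     ] [ 0.50798548 -0.17586224  0.112     ]
-55 open 0.04819268318101572 dF [0.97 2.08 0.13] along y -1.993865157973485 tcp [ 0.5084 -0.1757  0.1091] [ 0.536 -0.308  0.018]
18.5833
```

View pics/w6.png

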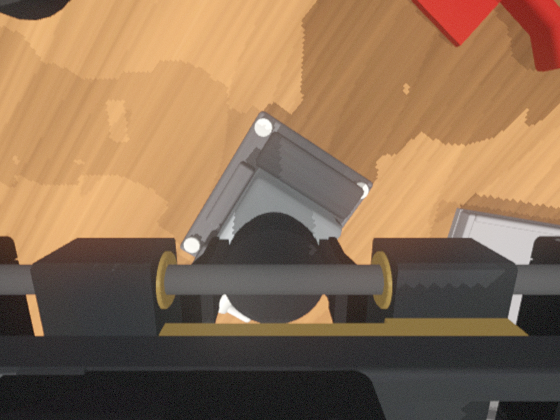

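```bash
python3 - <<'E'
from h import *
p=np.load("cap.npy")
def centre(yaw,p):
    yd=np.array([np.sin(np.radians(yaw)),-np.cos(np.radians(yaw))])
    lim=0
    for k in range(4):
        r.set_gripper(0.056); r.move_straight([p[0],p[1],0.109],vel=0.05)
        f0=r.read_wrist_force()
        r.set_gripper(0.040,4); r.dwell(0.1)
        f=(r.read_wrist_force()-f0)[:2]@yd
        print(yaw,k,np.round(p,4),round(r.read_opening(),4),"f",round(f,2),r.read_t())
        if abs(f)<0.6: break
        p=p+yd*np.clip(f*0.0005,-.001,.001)
    r.set_gripper(0.06); return p
p=centre(-55,p)
r.set_gripper(0.085); r.move_straight([p[0],p[1],0.14],vel=0.15)
r.movep([p[0],p[1],0.14],q(-145)); r.move_straight([p[0],p[1],0.109],vel=0.1)
p=centre(-145,p)
np.save("cap.npy",p); print(p,r.read_t())
E
```

```text
-55 0 [ 0.508  -0.1759] 0.048 f -2.06 19.75
-55 1 [ 0.5088 -0.1753] 0.0485 f 1.81 20.9167
-55 2 [ 0.5081 -0.1758] 0.0481 f -2.75 22.0833
-55 3 [ 0.5089 -0.1752] 0.048 f 0.99 23.25
-145 0 [ 0.5085 -0.1755] 0.0482 f -2.77 28.25
-145 1 [ 0.509  -0.1763] 0.0485 f 0.83 29.4167
-145 2 [ 0.5088 -0.176 ] 0.048 f -2.17 30.5833
-145 3 [ 0.5094 -0.1768] 0.0481 f 3.04 31.75
[ 0.50880922 -0.17599778] 32.3083
```

Cap centre now known to better than 1 mm. Grip firmly and turn anticlockwise in stages, watching moment and vertical force.

```bash
python3 - <<'E'
from h import *
p=np.load("cap.npy")
r.move_straight([p[0],p[1],0.109],vel=0.05)
f0=r.read_wrist_force(); t0=r.read_torque()
r.set_gripper(0.040,50); print(r.read_opening(),r.read_t(),np.round(r.read_wrist_force()-f0,2))
for yaw in (-130,-105,-80,-70,-63):
    r.movep([p[0],p[1],0.109],q(yaw))
    print(yaw,np.round(r.read_wrist_force()-f0,2),np.round(r.read_torque()-t0,3),np.round(r.read_tcp_pos(),4),round(r.read_opening(),4),r.read_t())
c=r.camera("wrist"); save(c,"w7")
s=r.camera("scene"); cv2.imwrite("pics/s7z.png",cv2.resize(s["img"][150:280,130:290],None,fx=4,fy=4)[:,:,::-1])
E
```

```text
0.04724368691942266 32.9667 [ 0.25 -0.63  0.37]
-130 [0.49 0.17 0.3 ] [-0.015  0.077  0.096] [ 0.5088 -0.176   0.109 ] 0.0468 33.325
-105 [-0.22  0.43  0.88] [0.054 0.179 0.077] [ 0.5088 -0.176   0.1091] 0.047 33.825
-80 [-1.96  1.14  8.87] [0.248 0.853 0.015] [ 0.5093 -0.1762  0.1107] 0.0472 34.325
-70 [-0.69  1.48  9.56] [ 0.168  0.647 -0.001] [ 0.5099 -0.1763  0.111 ] 0.0473 34.6167
-63 [-0.81 -0.2  10.45] [0.136 0.573 0.051] [ 0.51   -0.1763  0.111 ] 0.0473 34.8667
```

View pics/w7.png

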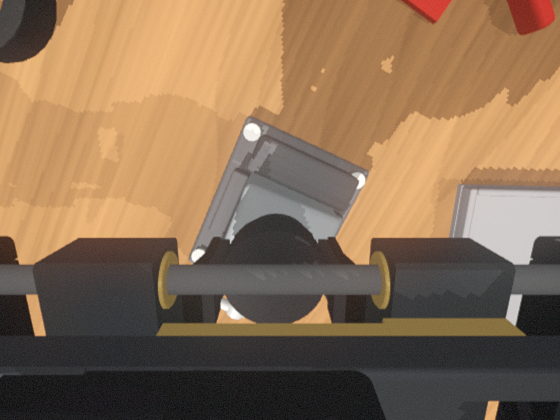

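View pics/s7z.png

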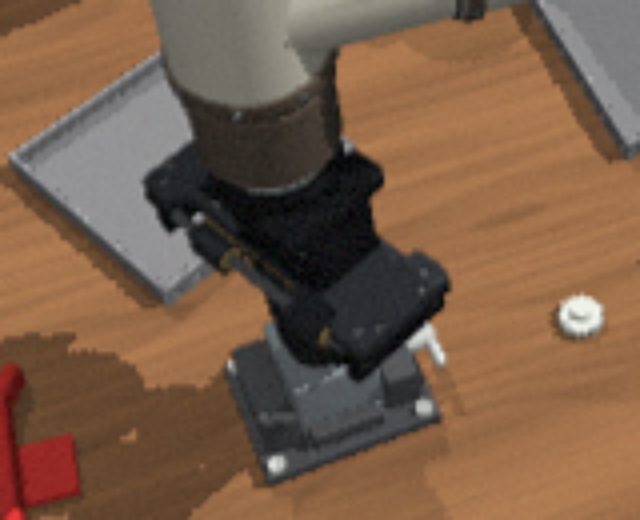

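Between -105° and -80° the upward force jumped to ~10 N and the moment fell to ~0: the lugs have let go after 82° of turn. Lift straight up, carefully.

```bash
python3 - <<'E'
from h import *
p=np.load("cap.npy")
for z in (.114,.120,.130,.1395):
    r.move_straight([p[0],p[1],z],vel=0.03)
    print(z,np.round(r.read_wrist_force(),2),np.round(r.read_torque(),3),np.round(r.read_tcp_pos(),4),round(r.read_opening(),4),r.read_t())
print(r.read_eef_rot(),q(-63))
s=r.camera("scene"); cv2.imwrite("pics/s8z.png",cv2.resize(s["img"][190:270,170:270],None,fx=8,fy=7.5)[:,:,::-1])
d=r.camera("side"); cv2.imwrite("pics/d8z.png",cv2.resize(d["img"][120:225,270:370],None,fx=6,fy=5.5)[:,:,::-1])
for z in (.072,.102,.1185,.1425): print(z,[np.round(proj(c,[p[0],p[1],z]),1) for c in (s,d)])
E
```

```text
0.114 [-0.91  2.41  3.5 ] [0.308 0.355 0.029] [ 0.5087 -0.1759  0.1139] 0.0473 35.2833
0.12 [-0.25 -1.42 -0.94] [-0.045  0.084  0.07 ] [ 0.5087 -0.176   0.1199] 0.0469 35.6333
0.13 [ 0.53 -0.23 -0.16] [-0.01   0.139 -0.024] [ 0.5089 -0.176   0.1302] 0.0474 36.1167
0.1395 [-0.3  -0.5   0.37] [-0.026  0.106  0.04 ] [ 0.5089 -0.176   0.1397] 0.0473 36.5833
[-1.46148313e-04  8.52617156e-01 -5.22536057e-01  1.83982745e-04] [0, 0.8526401643540922, -0.5224985647159488, 0]
0.072 [array([209. , 234.4]), array([319.1, 180.4])]
0.102 [array([207.5, 228. ]), array([319.7, 170.5])]
0.1185 [array([206.6, 224.4]), array([320., 165.])]
0.1425 [array([205.3, 219. ]), array([320.5, 156.9])]
```

View pics/s8z.png

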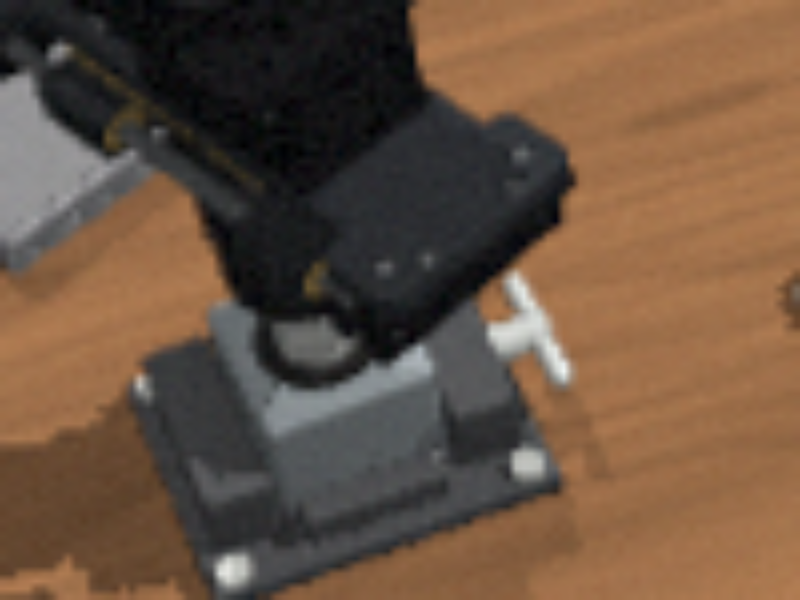

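View pics/d8z.png

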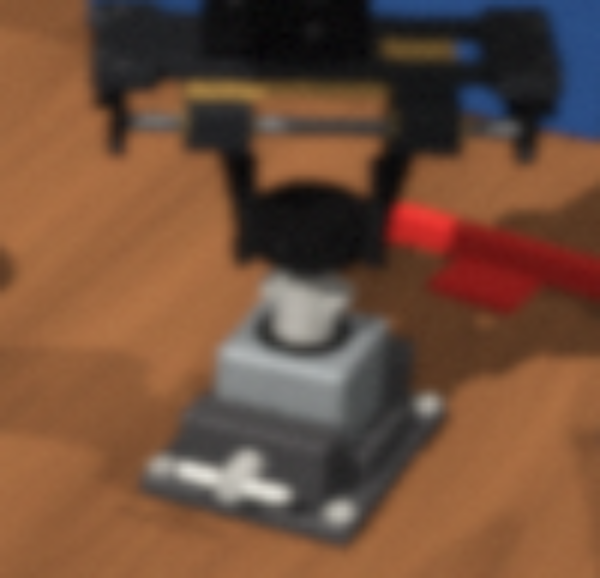

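Jar still sits in the clamp, cap is off it with the neck and seal visible below (side zoom neck at (305,300)). Check whether the cap slid in the pads using the wrist view, and check the rim.

```bash
python3 - <<'E'
from h import *
w=r.camera("wrist"); save(w,"w8"); d=r.camera("side"); save(d,"d8"); s=r.camera("scene")
print([(np.round(x["point"],4),round(x["p"],2)) for x in r.recognise("cap_center",d)])
print([(np.round(x["point"],4),round(x["p"],2)) for x in r.recognise("jar_mouth",d)])
print([(np.round(x["point"],4),round(x["p"],2)) for x in r.recognise("rim_center",s)], r.read_t())
p=[.5089,-.176]
img=cv2.resize(d["img"][120:225,270:370],None,fx=6,fy=5.5)
def cyl(rad,z,col):
    for t in np.linspace(0,2*np.pi,60):
        u,v=proj(d,[p[0]+rad*np.cos(t),p[1]+rad*np.sin(t),z]); cv2.circle(img,(int((u-270)*6),int((v-120)*5.5)),2,col,-1)
cyl(.024,.1185,(255,0,0));cyl(.024,.1425,(255,255,0));cyl(.0135,.102,(0,255,0)); cyl(.011,.113,(0,255,255))
cv2.imwrite("pics/d9.png",img[:,:,::-1])
E
```

```text
[(array([ 0.5036, -0.1638,  0.1381]), 0.67)]
[(array([ 0.4995, -0.1613,  0.0707]), 0.67)]
[(array([0.5376, 0.1566, 0.0163]), 0.79), (array([0.4794, 0.3798, 0.0056]), 0.73), (array([0.5134, 0.009 , 0.0093]), 0.4)] 36.9833
```

View pics/w8.png

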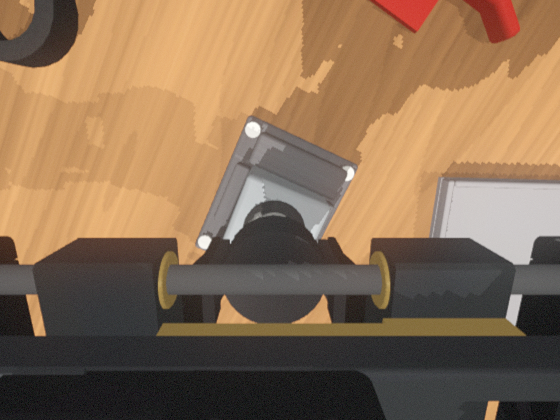

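View pics/d9.png

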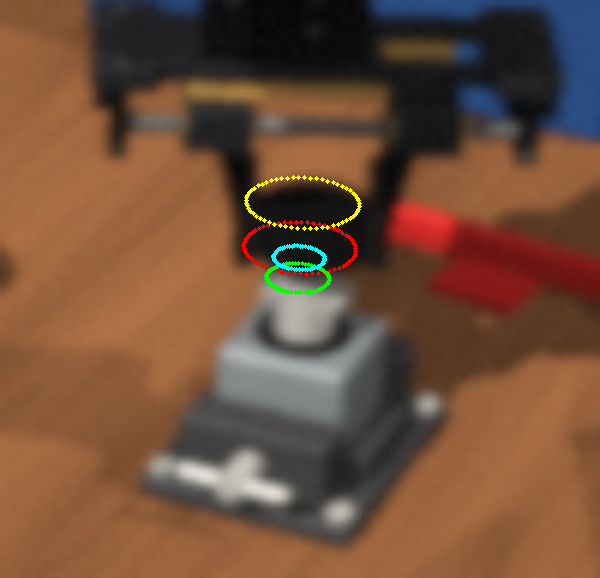

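The picture matches the model: lower edge of the cap is about 16–17 mm above the mouth and its centre about 28 mm, it is level, and it has not slipped. The jar is seated and the rim is flat in the tray. Handing in.

```bash
python3 - <<'E'
from plant import r
print(r.finish_job(), r.read_t())
E
```

```text
the job is handed in; nothing more can be done
the job is handed in; nothing more can be done
```

I lifted the rim off, set it flat in the smallest tray with about 6.5 N of contact, and let go. I then turned the cap 82° anticlockwise, lifted it straight up, and handed in at about 37 s of the 58 s allowed, still holding it.

**Lugs free:** during the turn the moment fell to about 0 and the seal pushed up about 10 N. The lift then ran without load, so the jar was not pulled.

**Cap:** the last pictures match the model within about a pixel, and the tool is pointing straight down, so the cap is level. It had not slipped in the pads.

**Height, a judgement call:** "about 2 cm above the mouth" could mean the cap's lower edge or its centre. I placed it between the two, with the lower edge about 16.5 mm above the mouth and the centre about 28.5 mm.

**Rim and jar:** the rim was last seen flat in the tray at (0.538, 0.157), and the jar is seated in the clamp. I saw no other part disturbed, though I did not check each one separately.

**Weak spots in the checks:**
- **Centring:** the gentle centring grips on the cap kept changing sign within about 1 mm instead of settling. I used the middle value, and side forces stayed low (2.4 N at most) through the turn and lift.
- **Deflection:** while the seal pushed, the arm gave way by about 2 mm, then recovered.

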